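# Put the goldsmith's forming blocks back in their trays

## Robot

A 7-joint arm with a two-finger parallel gripper is mounted at the origin on the work surface. World frame = base frame: x ahead of the robot, y to its left, z up, the work surface at z = 0. Lengths are in m, angles in degrees, forces in N, time in s.
With the tool pointing down it reaches from about 0.425 to 0.875 m from the base axis. Payload 4.7 kg.
Tool frame: the origin (TCP) lies between the finger pads; the fingertips stand 8 mm ahead of it and the grasp point (between the pads) lies 11 mm behind it (env.tip_extent is the distance from the TCP to the fingertips, in m); z points along the fingers, y is the line along which they close (so a half turn about z gives the same grasp; the last joint's range is limited). The gripper opens to 87 mm and grips with 3 to 60 N. Pads are 19 mm wide; open, the fingers measure 117 mm over their backs; the gripper's body (75 mm by 190 mm) begins 51 mm behind the grasp point.
Start: joints at [74.376, 18.392, -4.016, 83.108, 1.295, 78.541, -3.26], TCP at [0.184, -0.623, 0.231] pointing down, gripper open.
Joint ranges: [-163.93, 163.93], [-17.29, 119.83], [-79.2, 71.16], [3.27, 140.29], [-89.18, 269.18], [5.43, 117.66], [-154.24, 154.24]. Speed limits (degrees/s): [147.25, 147.25, 180, 180, 180, 180, 180].

## Interface

Orientations are given as [roll, pitch, yaw] about the fixed x, y, z axes, in that order (R = Rz(yaw) Ry(pitch) Rx(roll)).
In Python, from cell import sensors, vision, workorder, env gives the robot as it stands.
- The arm moves only by the tool drive_tool, never from a script. Its argument "moves" is a list of rows, each an object of numbers: "x", "y", "z": the shift along the tool's x, y, z in mm; "rx", "ry", "rz": the turn, a rotation vector about the tool's x, y, z in rad; "fingers": the closure, from -1 (fully open) to 1 (shut). In form: [{"x": .., "y": .., "z": .., "rx": .., "ry": .., "rz": .., "fingers": ..}, ...]. A call has 1 to 20 rows; each row is the pose to reach, as a shift and turn from the pose commanded when the call began, along the tool's axes at that moment; what a row does not reach only later rows make up. A row lasts 1/8 s, in which the tool goes at most 62.5 mm and 10.7 degrees, less where a joint would pass 70% of its speed; a pose out of reach is approached as far as the arm can. A call with a gripper value outside its range is refused whole. The fingers move at their own pace and stop on an object; "force" is the grip in N (left out, the last holds). Time passes only in rows, so rows that repeat a pose let the fingers close. It gives the time, the measured TCP pose, the force, the opening and the grip force at its end, in the units of the state.
- sensors.get_obs(): the state, without advancing time (a new reading comes with each control period).
- vision.read_camera(name): name is "side" or "top" or "wrist"; returns a dict with "image" (384x512x3 uint8, red, green, blue), "fx", "fy", "cx", "cy" (pixels), "R" (3x3) and "t" (3): a world point X has camera coordinates R X + t. Camera axes: x right, y down, z forward; pixel columns grow to the right and rows downward; lengths in m; the calibration is good to about 2 mm. A picture is of the moment at which its call begins. There is no depth.
- workorder.sign_off(): hands the job in; it is judged then, once.
The state is a dict: "time_s": time; "qpos": joint angles; "joint_velocities": joint speeds; "effort": joint torques, N m; "tool_pos": TCP position; "tool_rot": TCP orientation; "force": force on the tool from outside, world axes, zero at the start; "wrist_torque": the same for the moment, N m; "grip_width": finger opening in m; "grasp_force": force on a finger pad.
Only numpy, scipy, OpenCV 4.12 (cv2) and the standard library are available. Lean on these libraries where they do the work, as an engineer would, in place of code of your own. Each camera call takes 0.05 s, during which the arm holds its last target. There are 200 camera calls.

## Task

Put the four steel forming blocks on the goldsmith's bench away, each in the wooden tray whose recess matches its shape and size, sitting flat on the recess floor. Set them down gently rather than dropping them, and leave the candlestick and the glass jar standing where they are.

Things in the scene. Friction and masses are not known exactly. Their poses are not given: they have to be found in the camera images.
- doming_cube: Doming block: a steel cube, 46 x 46 x 46 mm, with round dimples in its faces. x and y are square to its side faces. Origin: centre of its underside; z up. It stands upright on the bench at the start. About 0.6 to 0.9 kg.
- swage_bar: Swage block: a steel bar, 90 (its x) x 34 (its y) x 30 mm high, with grooves of different widths across its top. Origin: centre of its underside; z up. It stands upright on the bench at the start. About 0.5 to 0.75 kg.
- big_disc: Large round bench block: a plain steel disc, 60 mm in diameter, 30 mm high. Origin: centre of its underside; z up. It stands upright on the bench at the start. About 0.5 to 0.8 kg.
- small_disc: Small round bench block: a plain steel disc, 36 mm in diameter, 30 mm high. Origin: centre of its underside; z up. It stands upright on the bench at the start. About 0.2 to 0.3 kg.
- square_tray: Dark wooden tray fixed to the bench, cork floor, 12 mm thick, with a 6 mm deep recess in its top (recess floor 6 mm above the bench). Outline 86 x 86 mm, square recess 60 x 60 mm. Origin: centre of the tray's underside, on the bench, below the recess centre; z up. x and y square to the recess walls.
- long_tray: Dark wooden tray fixed to the bench, cork floor, 12 mm thick, with a 6 mm deep recess in its top (recess floor 6 mm above the bench). Outline 130 (its x) x 74 mm (its y), recess 104 (x) x 48 mm (y). Origin: centre of the tray's underside, on the bench, below the recess centre; z up. 
- big_round_tray: Dark wooden tray fixed to the bench, cork floor, 12 mm thick, with a 6 mm deep recess in its top (recess floor 6 mm above the bench). Outline 100 x 100 mm, round recess 74 mm in diameter. Origin: centre of the tray's underside, on the bench, below the recess centre; z up. 
- small_round_tray: Dark wooden tray fixed to the bench, cork floor, 12 mm thick, with a 6 mm deep recess in its top (recess floor 6 mm above the bench). Outline 76 x 76 mm, round recess 50 mm in diameter. Origin: centre of the tray's underside, on the bench, below the recess centre; z up. 
- candlestick: Bystander: brass candlestick with a short candle, foot 64 mm in diameter, 90 mm tall, standing loose on the far side of the bench. Origin: centre of its underside.
- glass_jar: Bystander: closed glass jar, 52 mm in diameter, 65 mm tall, standing loose on the far side of the bench. Origin: centre of its underside.

How it is judged (in metres and radians):
At the end, for the whole second after the job is handed in: Each block lies in its own tray: its centre within 12 mm of the recess centre, its underside less than 2.5 mm above the recess floor (rim is 6 mm), tilted less than 0.08 rad, at rest and released (horizontal distance between doming_cube and square_tray below 0.012 m and z of doming_cube in the frame of square_tray below 0.0085 m and angle between each of doming_cube, swage_bar, big_disc, small_disc's own z axis and vertical below 0.08 rad and linear speed of each of doming_cube, swage_bar, big_disc, small_disc below 0.01 m/s and angular speed of each of doming_cube, swage_bar, big_disc, small_disc below 0.1 rad/s and contact force between the fingers and doming_cube below 0.05 N and horizontal distance between swage_bar and long_tray below 0.012 m and z of swage_bar in the frame of long_tray below 0.0085 m and contact force between the fingers and swage_bar below 0.05 N and horizontal distance between big_disc and big_round_tray below 0.012 m and z of big_disc in the frame of big_round_tray below 0.0085 m and contact force between the fingers and big_disc below 0.05 N and horizontal distance between small_disc and small_round_tray below 0.012 m and z of small_disc in the frame of small_round_tray below 0.0085 m and contact force between the fingers and small_disc below 0.05 N); the robot touches nothing.
It fails at once if the candlestick is shifted more than 20 mm or tipped (distance of candlestick from where it was at the start of the episode above 0.02 m or angle between candlestick's own z axis and vertical above 0.3 rad).
It fails at once if the glass jar is shifted more than 20 mm or tipped (distance of glass_jar from where it was at the start of the episode above 0.02 m or angle between glass_jar's own z axis and vertical above 0.3 rad).
It fails at once if a steel block is dropped: it moves faster than 0.7 m/s while the fingers do not touch it (a free fall of about 25 mm) ((linear speed of doming_cube above 0.7 m/s and contact force between the fingers and doming_cube below 0.01 N) or (linear speed of swage_bar above 0.7 m/s and contact force between the fingers and swage_bar below 0.01 N) or (linear speed of big_disc above 0.7 m/s and contact force between the fingers and big_disc below 0.01 N) or (linear speed of small_disc above 0.7 m/s and contact force between the fingers and small_disc below 0.01 N)).
It also fails if it takes over 112 s, if anything falls off the work surface, if the arm or the gripper's body presses on something with over 40 N, if the wrist force passes 120 N, or if a joint passes its speed limit or range.

## Working session

There is one attempt and no reset: what is moved stays moved. The work goes in short steps, Python scripts to look and compute and a tool call to move; the robot and the scene stay as the last step left them, time stands still between calls to the robot, and variables do not carry over. Pictures are saved under pics/ and viewed, at most 14 in all, crops included, and the job is handed in when it is done.

Besides the shell and the picture viewer there is one more tool, called after "Emit:" as a command line: name --argument value ..., lists and objects as JSON in quotes. drive_tool: Moves the arm, as the interface text tells. Its arguments: {"type":"object","properties":{"moves":{"type":"array"},"force":{"type":"number"}},"required":["moves"]}

```bash
mkdir -p pics; ls
python3 - <<'E'
from cell import sensors, vision, workorder, env
import cv2, json, numpy as np
for n in ("top","side"):
    c=vision.read_camera(n); cv2.imwrite(f"pics/{n}0.png",cv2.resize(c["image"][:,:,::-1],(800,600),interpolation=cv2.INTER_CUBIC))
    np.savez(f"{n}0.npz",**c); print(n,c["fx"],c["fy"],c["cx"],c["cy"],np.round(c["R"],3).tolist(),np.round(c["t"],3))
print(sensors.get_obs(), env.tip_extent)
E
```

```text
pics
top 365.2653421785148 365.2653421785148 256.34976967644525 198.9767933929547 [[-0.017, -1.0, -0.026], [-0.998, 0.019, -0.068], [0.068, 0.025, -0.997]] [0.017 0.574 0.962]
side 498.9608211055856 498.9608211055856 256.82507632261746 190.9246297432835 [[-0.685, -0.729, -0.01], [-0.482, 0.463, -0.744], [0.547, -0.505, -0.668]] [0.415 0.315 1.182]
{'time_s': 0.1, 'qpos': array([74.37532612, 18.43592915, -4.01602568, 83.16921944,  1.29483352,
       78.54050798, -3.25885832]), 'joint_velocities': array([ 0.03671522, -0.15402282,  0.01432659, -0.1624437 ,  0.01382428,
        0.02420065, -0.06882382]), 'effort': array([ 2.93243420e-04, -4.92570233e+01, -4.05948199e-01, -3.13399279e+01,
       -6.40338636e-02,  3.94484529e-02,  7.63712251e-05]), 'tool_pos': array([ 0.18369646, -0.62299114,  0.22954682]), 'tool_rot': array([-1.79899570e+02,  5.17317827e-03,  1.64358794e+01]), 'force': array([0.31086092, 0.20285054, 0.65679311]), 'wrist_torque': array([-0.00512902,  0.02844383,  0.06378886]), 'grasp_force': 0.0, 'grip_width': 0.08685110742231844} 0.008
```

View pics/top0.png

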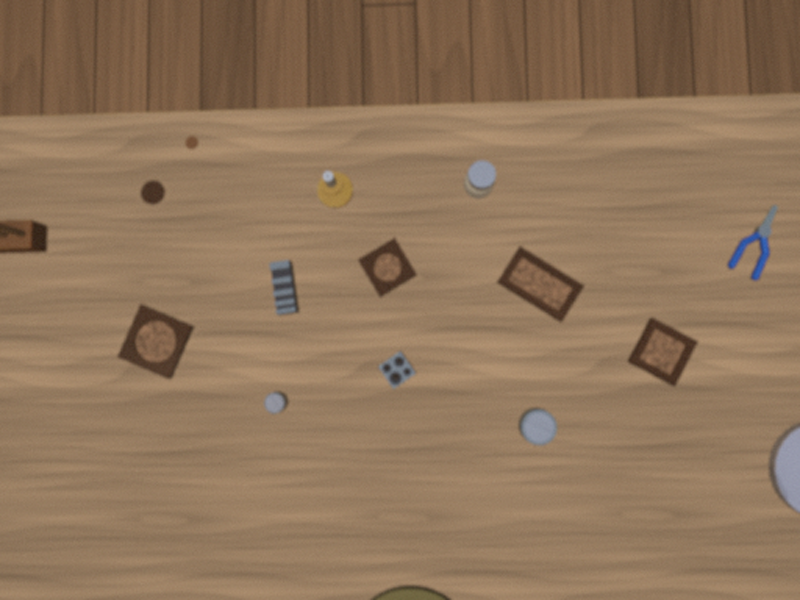

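View pics/side0.png

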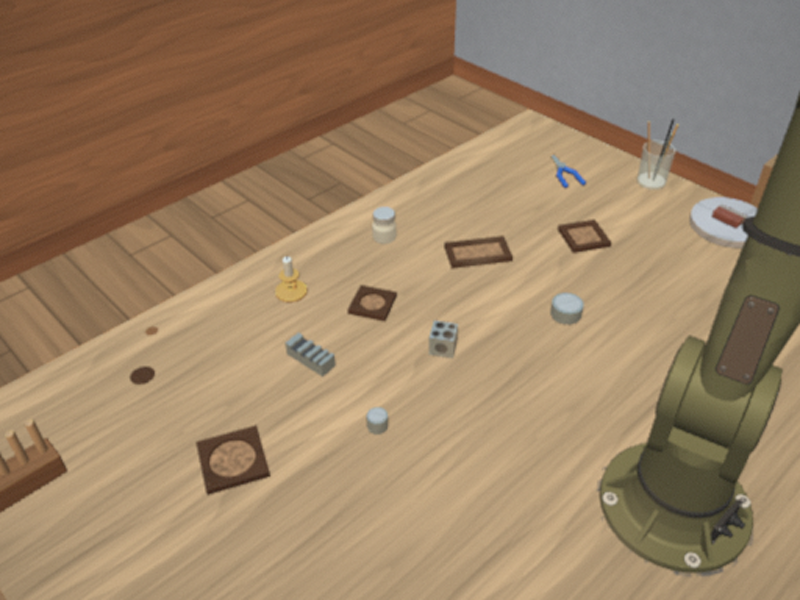

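The top view shows, at 800x600 scale:
- Blocks: bar (284,287), cube (397,369), small disc (275,402), big disc (538,426).
- Trays: big round (156,341), small round (387,267), long (541,284), square (663,351).
- Bystanders: candlestick (333,190), jar (481,177).

The side view shows the same objects. I'll triangulate them and build rectified views for angles.

```bash
cat > h.py <<'E'
import numpy as np, cv2
def load(n): return dict(np.load(n))
def K(c): return np.array([[c["fx"],0,c["cx"]],[0,c["fy"],c["cy"]],[0,0,1.]])
def ray(c,u,v):
    d=c["R"].T@np.linalg.inv(K(c))@np.array([u,v,1.]); return -c["R"].T@c["t"], d/np.linalg.norm(d)
def onplane(c,u,v,z):
    o,d=ray(c,u,v); return o+d*(z-o[2])/d[2]
def tri(obs):
    A=np.zeros((3,3));b=np.zeros(3)
    for c,u,v in obs:
        o,d=ray(c,u,v);P=np.eye(3)-np.outer(d,d);A+=P;b+=P@o
    X=np.linalg.solve(A,b)
    return X,max(np.linalg.norm(np.cross(X-ray(c,u,v)[0],ray(c,u,v)[1])) for c,u,v in obs)*1000
def proj(c,X):
    p=K(c)@(c["R"]@np.asarray(X)+c["t"]); return p[:2]/p[2]
def ortho(c,z,x0,x1,y0,y1,s):
    # s px per m; image row 0 = x1, col 0 = y1 
    w=int((y1-y0)*s);h=int((x1-x0)*s)
    wp=np.array([[x1,y1,z],[x1,y0,z],[x0,y0,z],[x0,y1,z]])
    H=cv2.getPerspectiveTransform(np.float32([[0,0],[w,0],[w,h],[0,h]]),np.float32([proj(c,p) for p in wp]))
    return cv2.warpPerspective(c["image"][:,:,::-1],H,(w,h),flags=cv2.INTER_CUBIC|cv2.WARP_INVERSE_MAP)
E
python3 - <<'E'
from h import *
T=load("top0.npz");S=load("side0.npz")
P=dict(cube=(397,369,444,330),bar=(284,286,310,350),sd=(275,402,377,413),bd=(538,426,567,301),brt=(156,341,233,459),srt=(387,267,373,302),lt=(541,284,478,251),sqt=(663,351,584,235),
 candlefoot=(335,190,291,291),jartop=(481,174,384,214))
for k,p in P.items():
    X,e=tri([(T,p[0]*.64,p[1]*.64),(S,p[2]*.64,p[3]*.64)]);print(k,np.round(X*1000,1),round(e,1),"r",round(np.hypot(X[0],X[1]),3))
a=ortho(T,.012,.33,.73,-.42,.42,950);cv2.imwrite("pics/o1.png",a)
# tray corners by dark segmentation (z=.012)
g=cv2.cvtColor(a,cv2.COLOR_BGR2HSV);m=((g[...,2]<95)).astype(np.uint8)
m=cv2.morphologyEx(m,cv2.MORPH_CLOSE,np.ones((45,45)))
for ct in cv2.findContours(m,0,2)[0]:
    if cv2.contourArea(ct)>3000:
        (u,v),(w,h),an=cv2.minAreaRect(ct);b=cv2.boxPoints(((u,v),(w,h),an))/950
        wd=np.c_[.73-b[:,1],.42-b[:,0]];e=wd[1]-wd[0]; e2=wd[2]-wd[1];e=e if np.linalg.norm(e)>np.linalg.norm(e2) else e2
        print("blob x,y",round(.73-v/950,4),round(.42-u/950,4),np.round(np.array([w,h])/.95,1),"long-axis yaw",round(np.degrees(np.arctan2(e[1],e[0])),1))
E
```

```text
cube [476.4  14.2  47.3] 1.0 r 0.477
bar [621.8 207.9  25.3] 1.5 r 0.656
sd [424.5 222.2  33.7] 1.9 r 0.479
bd [ 378.2 -217.7   36.9] 1.0 r 0.436
brt [530.9 438.3   6.9] 1.0 r 0.688
srt [653.   29.9   9.8] 1.0 r 0.654
lt [ 618.6 -235.6   10. ] 2.4 r 0.662
sqt [ 498.9 -438.8   10.6] 1.8 r 0.664
candlefoot [794.8 121.4   3.6] 2.0 r 0.804
jartop [ 797.5 -131.8   64. ] 0.8 r 0.808
blob x,y 0.6175 -0.2347 [127.2  72.9] long-axis yaw -123.4
blob x,y 0.6524 0.0297 [73.9 72.1] long-axis yaw -150.1
```

View pics/o1.png

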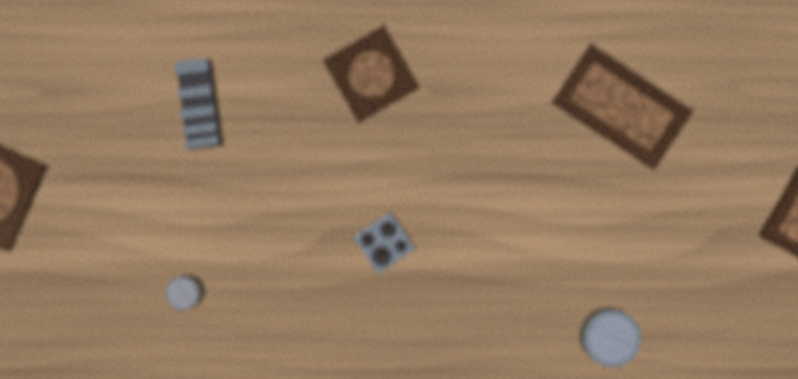

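The rectified view at 12 mm shows all the blocks and trays with true shapes. The triangulated heights agree with the text (tray recesses 7–10 mm, discs about 35, cube 47, bar 25). Next I'll refine centres and angles with silhouettes in both views.

Run:
```python
from h import *
T=load("top0.npz");S=load("side0.npz")
def seg(c,z,cx,cy,fn,half=.1,s=2000,close=3):
    a=ortho(c,z,cx-half,cx+half,cy-half,cy+half,s);m=fn(a.astype(int)).astype(np.uint8)
    m=cv2.morphologyEx(m,cv2.MORPH_CLOSE,np.ones((close,close)))
    ct=max(cv2.findContours(m,0,2)[0],key=cv2.contourArea)
    (u,v),(w,h),an=cv2.minAreaRect(ct);b=cv2.boxPoints(((u,v),(w,h),an))/s
    wd=np.c_[cx+half-b[:,1],cy+half-b[:,0]];e=wd[1]-wd[0];e2=wd[2]-wd[1]
    if np.linalg.norm(e2)>np.linalg.norm(e):e=e2
    M=cv2.moments(ct)
    return np.round([1e3*(cx+half-v/s),1e3*(cy+half-u/s),w/s*1e3,h/s*1e3,np.degrees(np.arctan2(e[1],e[0]))%180],1),np.round([1e3*(cx+half-M["m01"]/M["m00"]/s),1e3*(cy+half-M["m10"]/M["m00"]/s)],1)
blue=lambda a:(a[...,2]-a[...,0])<12
dark=lambda a:a[...,2]<112
for k,z,x,y,f,cl in [("cube",.046,.476,.014,blue,9),("bar",.03,.622,.208,blue,25),("sd",.03,.4245,.222,blue,5),("bd",.03,.378,-.218,blue,5),
  ("brt",.012,.531,.438,dark,121),("srt",.012,.653,.030,dark,81),("lt",.012,.618,-.235,dark,81),("sqt",.012,.499,-.439,dark,81)]:
    for n,c in(("T",T),("S",S)): print(k,n,*seg(c,z,x,y,f,.06 if z>.02 else .09,2000,cl))
```

```text
cube T [475.6  14.6  45.1  45.8 123.9] [475.5  14.7]
cube S [478.   16.   45.   47.7 124.7] [478.5  16.2]
bar T [619.5 208.3  90.4  36.2   7.7] [619.3 207.8]
bar S [622.4 212.2  93.7  39.2   7.6] [621.7 212.1]
sd T [422.8 223.   32.8  35.2 114. ] [422.8 223.1]
sd S [425.2 225.5  33.7  35.4 142.1] [425.  225.4]
bd T [ 376.1 -219.5   60.2   57.8   51.3] [ 376.2 -219.6]
bd S [ 379.4 -219.1   57.6   61.1  122.5] [ 379.1 -219. ]
brt T [530.  436.5 146.1 141.5  59. ] [529.8 435.5]
brt S [530.3 441.2 138.9 148.2 148.8] [529.3 443. ]
srt T [652.3  29.4  77.2  75.3  29.6] [652.4  29.6]
srt S [653.1  33.9  78.   83.7 119.9] [653.  34.]
lt T [ 618.  -235.   168.2   84.5   61. ] [ 617.9 -234.8]
lt S [ 618.4 -231.1  167.6   92.3   60.9] [ 619.3 -228.8]
sqt T [ 498.1 -437.8   90.2   88.3   60.4] [ 498.  -437.6]
sqt S [ 499.5 -433.7   91.1   95.1  150.4] [ 499.2 -433.5]
```

Estimates (mm):
- Blocks: cube (476.5,15) at 34°, bar (620.5,209.5) at 7.7°, small disc (424,224), big disc (377.5,-219.3).
- Trays: big round (530,437.5), small round (652.6,30.5), long (618,-234.5) at 56.5°, square (498.3,-437) at about 60°.

Moving above the big disc first.

```bash
cat > g.py <<'E'
# usage: g.py  x y z yaw [x y z yaw ...]; shifts (mm) from the current pose; prints rows
import sys, numpy as np
from cell import sensors
o=sensors.get_obs();p=o["tool_pos"]*1e3;y=o["tool_rot"][2];r=np.radians(y)
print("t",round(o["time_s"],2),"pos",p.round(1),"rot",o["tool_rot"].round(2),"w",round(o["grip_width"]*1e3,1),"F",o["force"].round(1))
a=list(map(float,sys.argv[1:]))
for i in range(0,len(a),4):
    d=np.array(a[i:i+3])-p
    w=(a[i+3]-y+180)%360-180
    print(dict(x=round(d[0]*np.cos(r)+d[1]*np.sin(r),1),y=round(d[0]*np.sin(r)-d[1]*np.cos(r),1),z=round(-d[2],1),rz=round(-np.radians(w),3)))
E
python3 g.py 378 -219 130 60
```

```text
t 0.1 pos [ 183.7 -623.   229.5] rot [-1.799e+02  1.000e-02  1.644e+01] w 86.9 F [0.3 0.2 0.7]
{'x': np.float64(300.7), 'y': np.float64(-332.5), 'z': np.float64(99.5), 'rz': np.float64(-0.76)}
```

Emit:
drive_tool --moves '[{"x": 30,"y": -33,"z": 10,"rz": -0.08,"fingers": -1},{"x": 300.5,"y": -332.5,"z": 99.5,"rz": -0.76,"fingers": -1},{"x": 300.5,"y": -332.5,"z": 99.5,"rz": -0.76,"fingers": -1},{"x": 300.5,"y": -332.5,"z": 99.5,"rz": -0.76,"fingers": -1},{"x": 300.5,"y": -332.5,"z": 99.5,"rz": -0.76,"fingers": -1},{"x": 300.5,"y": -332.5,"z": 99.5,"rz": -0.76,"fingers": -1},{"x": 300.5,"y": -332.5,"z": 99.5,"rz": -0.76,"fingers": -1},{"x": 300.5,"y": -332.5,"z": 99.5,"rz": -0.76,"fingers": -1},{"x": 300.5,"y": -332.5,"z": 99.5,"rz": -0.76,"fingers": -1},{"x": 300.5,"y": -332.5,"z": 99.5,"rz": -0.76,"fingers": -1},{"x": 300.5,"y": -332.5,"z": 99.5,"rz": -0.76,"fingers": -1}]' --force 50

```text
invalid input at $.moves[0]: expected keys x, y, z, rx, ry, rz, fingers
```

```bash
python3 - <<'E'
from cell import vision
import cv2,numpy as np
c=vision.read_camera("wrist");np.savez("w1.npz",**c);cv2.imwrite("pics/w1.png",c["image"][:,:,::-1])
from h import *
print(proj(c,[.3775,-.2193,.03]))
E
python3 g.py 378 -219 60 60
```

```text
[-121.7581555  -170.98030506]
t 0.15 pos [ 183.7 -623.1  229.7] rot [-1.7992e+02  1.0000e-02  1.6440e+01] w 87.1 F [-1.5 -0.4 -0.2]
{'x': np.float64(300.7), 'y': np.float64(-332.6), 'z': np.float64(169.7), 'rz': np.float64(-0.76)}
```

View pics/w1.png

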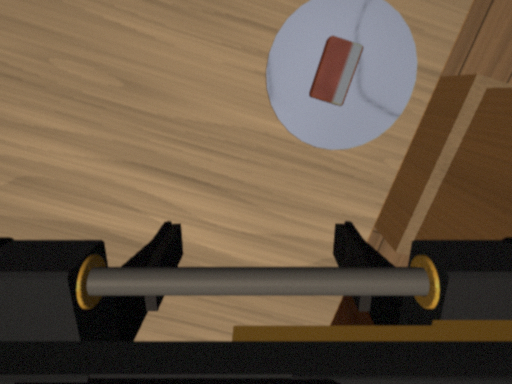

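The call was refused because every row needs all the keys. The arm hasn't moved, so the wrist picture shows only the plate at (340,70) and the fingers at (175,240) and (345,240).

Emit:
drive_tool --moves '[{"x": 30,"y": -33,"z": 10,"rx": 0,"ry": 0,"rz": -0.08,"fingers": -1},{"x": 300.5,"y": -332.5,"z": 99.5,"rx": 0,"ry": 0,"rz": -0.76,"fingers": -1},{"x": 300.5,"y": -332.5,"z": 99.5,"rx": 0,"ry": 0,"rz": -0.76,"fingers": -1},{"x": 300.5,"y": -332.5,"z": 99.5,"rx": 0,"ry": 0,"rz": -0.76,"fingers": -1},{"x": 300.5,"y": -332.5,"z": 99.5,"rx": 0,"ry": 0,"rz": -0.76,"fingers": -1},{"x": 300.5,"y": -332.5,"z": 99.5,"rx": 0,"ry": 0,"rz": -0.76,"fingers": -1},{"x": 300.5,"y": -332.5,"z": 99.5,"rx": 0,"ry": 0,"rz": -0.76,"fingers": -1},{"x": 300.5,"y": -332.5,"z": 99.5,"rx": 0,"ry": 0,"rz": -0.76,"fingers": -1},{"x": 300.5,"y": -332.5,"z": 99.5,"rx": 0,"ry": 0,"rz": -0.76,"fingers": -1},{"x": 300.5,"y": -332.5,"z": 99.5,"rx": 0,"ry": 0,"rz": -0.76,"fingers": -1},{"x": 300.5,"y": -332.5,"z": 99.5,"rx": 0,"ry": 0,"rz": -0.76,"fingers": -1}]' --force 50

```text
time_s: 1.52
tool_pos: [0.3775, -0.2209, 0.1312]
tool_rot: [180.0, 0.0, 59.8]
force: [-0.9, 0.4, 0.1]
grip_width: 0.0869
grasp_force: 0.0
```

```bash
python3 - <<'E'
from cell import vision
import cv2,numpy as np
c=vision.read_camera("wrist");np.savez("w1.npz",**c);cv2.imwrite("pics/w2.png",c["image"][:,:,::-1])
from h import *
print(proj(c,[.3775,-.2193,.03]),proj(c,[.3775,-.2193,.0]))
E
python3 g.py 378 -219 60 60
```

```text
[256.09719452 186.82096415] [256.27766227 177.32695652]
t 1.57 pos [ 377.6 -220.8  131.2] rot [1.7998e+02 1.0000e-02 5.9840e+01] w 87.0 F [-0.6 -0.8 -0.1]
{'x': np.float64(1.8), 'y': np.float64(-0.5), 'z': np.float64(71.2), 'rz': np.float64(-0.003)}
```

View pics/w2.png

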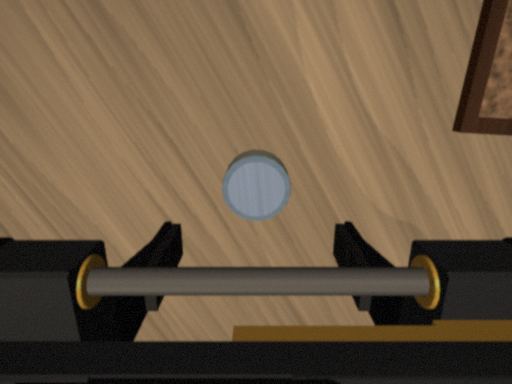

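The disc top is centred at (257,187) in the wrist view against a prediction of (256,187), so the estimates hold. Descending to grasp it.

Emit:
drive_tool --moves '[{"x": 1.5,"y": -0.5,"z": 30,"rx": 0,"ry": 0,"rz": 0,"fingers": -1},{"x": 1.5,"y": -0.5,"z": 70,"rx": 0,"ry": 0,"rz": 0,"fingers": -1},{"x": 1.5,"y": -0.5,"z": 95,"rx": 0,"ry": 0,"rz": 0,"fingers": -1},{"x": 1.5,"y": -0.5,"z": 108,"rx": 0,"ry": 0,"rz": 0,"fingers": -1},{"x": 1.5,"y": -0.5,"z": 113.5,"rx": 0,"ry": 0,"rz": 0,"fingers": -1},{"x": 1.5,"y": -0.5,"z": 113.5,"rx": 0,"ry": 0,"rz": 0,"fingers": -1},{"x": 1.5,"y": -0.5,"z": 113.5,"rx": 0,"ry": 0,"rz": 0,"fingers": 1},{"x": 1.5,"y": -0.5,"z": 113.5,"rx": 0,"ry": 0,"rz": 0,"fingers": 1},{"x": 1.5,"y": -0.5,"z": 113.5,"rx": 0,"ry": 0,"rz": 0,"fingers": 1},{"x": 1.5,"y": -0.5,"z": 113.5,"rx": 0,"ry": 0,"rz": 0,"fingers": 1},{"x": 1.5,"y": -0.5,"z": 113.5,"rx": 0,"ry": 0,"rz": 0,"fingers": 1},{"x": 1.5,"y": -0.5,"z": 113.5,"rx": 0,"ry": 0,"rz": 0,"fingers": 1}]' --force 50

```text
time_s: 3.08
tool_pos: [0.3781, -0.2179, 0.0177]
tool_rot: [-180.0, 0.0, 60.0]
force: [-2.3, 0.6, 5.8]
grip_width: 0.0586
grasp_force: 50.0
```

Emit:
drive_tool --moves '[{"x": 0,"y": 0,"z": -8,"rx": 0,"ry": 0,"rz": 0,"fingers": 1},{"x": 0,"y": 0,"z": -25,"rx": 0,"ry": 0,"rz": 0,"fingers": 1},{"x": 0,"y": 0,"z": -50,"rx": 0,"ry": 0,"rz": 0,"fingers": 1},{"x": 0,"y": 0,"z": -80,"rx": 0,"ry": 0,"rz": 0,"fingers": 1},{"x": 0,"y": 0,"z": -95,"rx": 0,"ry": 0,"rz": 0,"fingers": 1},{"x": 0,"y": 0,"z": -95,"rx": 0,"ry": 0,"rz": 0,"fingers": 1}]'

```text
time_s: 3.82
tool_pos: [0.3787, -0.2183, 0.1129]
tool_rot: [179.9, 0.0, 60.0]
force: [-0.2, 0.7, -6.9]
grip_width: 0.0587
grasp_force: 50.0
```

```bash
python3 g.py 530 437.5 110 130 530 437.5 50 130
```

```text
t 3.83 pos [ 378.7 -218.3  112.9] rot [1.7991e+02 3.0000e-02 5.9970e+01] w 58.7 F [-0.2  0.7 -6.9]
{'x': np.float64(643.5), 'y': np.float64(-197.2), 'z': np.float64(2.9), 'rz': np.float64(-1.222)}
{'x': np.float64(643.5), 'y': np.float64(-197.2), 'z': np.float64(62.9), 'rz': np.float64(-1.222)}
```

Emit:
drive_tool --moves '[{"x": 15,"y": -5,"z": 0,"rx": 0,"ry": 0,"rz": -0.02,"fingers": 1},{"x": 45,"y": -14,"z": 0,"rx": 0,"ry": 0,"rz": -0.08,"fingers": 1},{"x": 90,"y": -28,"z": 0,"rx": 0,"ry": 0,"rz": -0.18,"fingers": 1},{"x": 145,"y": -44,"z": 0,"rx": 0,"ry": 0,"rz": -0.28,"fingers": 1},{"x": 200,"y": -61,"z": 0,"rx": 0,"ry": 0,"rz": -0.38,"fingers": 1},{"x": 255,"y": -78,"z": 0,"rx": 0,"ry": 0,"rz": -0.48,"fingers": 1},{"x": 310,"y": -95,"z": 0,"rx": 0,"ry": 0,"rz": -0.59,"fingers": 1},{"x": 365,"y": -112,"z": 0,"rx": 0,"ry": 0,"rz": -0.69,"fingers": 1},{"x": 420,"y": -129,"z": 0,"rx": 0,"ry": 0,"rz": -0.8,"fingers": 1},{"x": 475,"y": -146,"z": 0,"rx": 0,"ry": 0,"rz": -0.9,"fingers": 1},{"x": 530,"y": -162,"z": 0,"rx": 0,"ry": 0,"rz": -1.0,"fingers": 1},{"x": 580,"y": -178,"z": 0,"rx": 0,"ry": 0,"rz": -1.1,"fingers": 1},{"x": 620,"y": -190,"z": 0,"rx": 0,"ry": 0,"rz": -1.18,"fingers": 1},{"x": 640,"y": -196,"z": 0,"rx": 0,"ry": 0,"rz": -1.22,"fingers": 1},{"x": 643.5,"y": -197,"z": 0,"rx": 0,"ry": 0,"rz": -1.22,"fingers": 1},{"x": 643.5,"y": -197,"z": 0,"rx": 0,"ry": 0,"rz": -1.22,"fingers": 1}]'

```text
time_s: 5.82
tool_pos: [0.5282, 0.4381, 0.1118]
tool_rot: [-179.9, -0.0, 130.0]
force: [-0.4, -0.7, -5.4]
grip_width: 0.0583
grasp_force: 50.0
```

```bash
cat > w.py <<'E'
# w.py name x y z ... : wrist picture + predicted pixels of points given in mm
import sys,cv2
from cell import vision
from h import *
c=vision.read_camera("wrist");n=sys.argv[1];np.savez(n+".npz",**c);cv2.imwrite(f"pics/{n}.png",c["image"][:,:,::-1])
a=[float(v)/1e3 for v in sys.argv[2:]]
for i in range(0,len(a),3): print("pred",proj(c,a[i:i+3]).round(1))
E
python3 w.py w3 530 437.5 6; python3 g.py 530 437.5 24 130
```

```text
pred [259.2 188.2]
t 5.88 pos [528.9 437.2 112. ] rot [-1.799e+02  3.000e-02  1.299e+02] w 58.8 F [ 0.3  0.4 -5.8]
{'x': np.float64(-0.5), 'y': np.float64(1.1), 'z': np.float64(88.0), 'rz': np.float64(-0.002)}
```

View pics/w3.png

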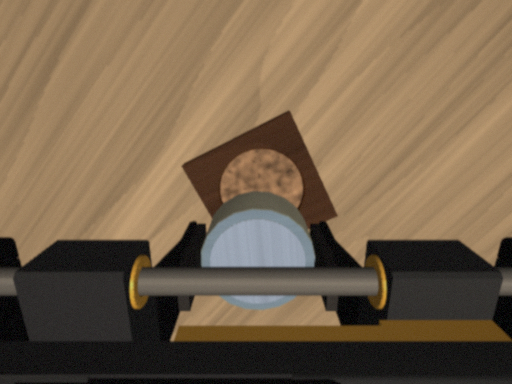

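The recess circle is centred at about (261,190) against a prediction of (259,188). The held disc's top face is centred at about (258,257). Checking both in mm.

Run:
```python
from h import *
c=load("w3.npz")
print(onplane(c,261.3,190,.007)*1e3, onplane(c,258,257,.1243)*1e3)
```

```text
[532.31127537 437.64331062   7.        ] [528.82509101 437.35172864 124.3       ]
```

Emit:
drive_tool --moves '[{"x": -1,"y": 1.8,"z": 12,"rx": 0,"ry": 0,"rz": 0,"fingers": 1},{"x": -1,"y": 1.8,"z": 40,"rx": 0,"ry": 0,"rz": 0,"fingers": 1},{"x": -1,"y": 1.8,"z": 62,"rx": 0,"ry": 0,"rz": 0,"fingers": 1},{"x": -1,"y": 1.8,"z": 77,"rx": 0,"ry": 0,"rz": 0,"fingers": 1},{"x": -1,"y": 1.8,"z": 84,"rx": 0,"ry": 0,"rz": 0,"fingers": 1},{"x": -1,"y": 1.8,"z": 86,"rx": 0,"ry": 0,"rz": 0,"fingers": 1},{"x": -1,"y": 1.8,"z": 87.5,"rx": 0,"ry": 0,"rz": 0,"fingers": 1},{"x": -1,"y": 1.8,"z": 88,"rx": 0,"ry": 0,"rz": 0,"fingers": 1},{"x": -1,"y": 1.8,"z": 88,"rx": 0,"ry": 0,"rz": 0,"fingers": 1}]'

```text
time_s: 7.0
tool_pos: [0.532, 0.4383, 0.0249]
tool_rot: [180.0, 0.0, 129.9]
force: [-0.6, -0.3, -5.9]
grip_width: 0.0584
grasp_force: 50.0
```

Emit:
drive_tool --moves '[{"x": 0,"y": 0,"z": 0.6,"rx": 0,"ry": 0,"rz": 0,"fingers": 1},{"x": 0,"y": 0,"z": 1.2,"rx": 0,"ry": 0,"rz": 0,"fingers": 1},{"x": 0,"y": 0,"z": 1.2,"rx": 0,"ry": 0,"rz": 0,"fingers": 1}]'

```text
time_s: 7.38
tool_pos: [0.5319, 0.4382, 0.0239]
tool_rot: [180.0, 0.0, 129.9]
force: [-0.9, -1.9, -0.3]
grip_width: 0.0589
grasp_force: 50.0
```

The weight is carried by the floor, so I'm releasing and rising.

Emit:
drive_tool --moves '[{"x": 0,"y": 0,"z": 0,"rx": 0,"ry": 0,"rz": 0,"fingers": -1},{"x": 0,"y": 0,"z": 0,"rx": 0,"ry": 0,"rz": 0,"fingers": -1},{"x": 0,"y": 0,"z": 0,"rx": 0,"ry": 0,"rz": 0,"fingers": -1},{"x": 0,"y": 0,"z": 0,"rx": 0,"ry": 0,"rz": 0,"fingers": -1},{"x": 0,"y": 0,"z": -15,"rx": 0,"ry": 0,"rz": 0,"fingers": -1},{"x": 0,"y": 0,"z": -60,"rx": 0,"ry": 0,"rz": 0,"fingers": -1},{"x": 0,"y": 0,"z": -85,"rx": 0,"ry": 0,"rz": 0,"fingers": -1},{"x": 0,"y": 0,"z": -85,"rx": 0,"ry": 0,"rz": 0,"fingers": -1}]'

```text
time_s: 8.38
tool_pos: [0.5328, 0.4398, 0.112]
tool_rot: [179.7, -0.0, 129.9]
force: [-0.9, 0.5, -0.3]
grip_width: 0.0871
grasp_force: 0.0
```

```bash
python3 w.py w4 531 438 36; python3 g.py 424 224 110 118 424 224 50 118
```

```text
pred [254. 198.]
t 8.43 pos [532.2 438.7 109.9] rot [1.7986e+02 2.0000e-02 1.2988e+02] w 87.3 F [-1.1 -0.2  0.1]
{'x': np.float64(-95.4), 'y': np.float64(-220.7), 'z': np.float64(-0.1), 'rz': np.float64(0.207)}
{'x': np.float64(-95.4), 'y': np.float64(-220.7), 'z': np.float64(59.9), 'rz': np.float64(0.207)}
```

View pics/w4.png

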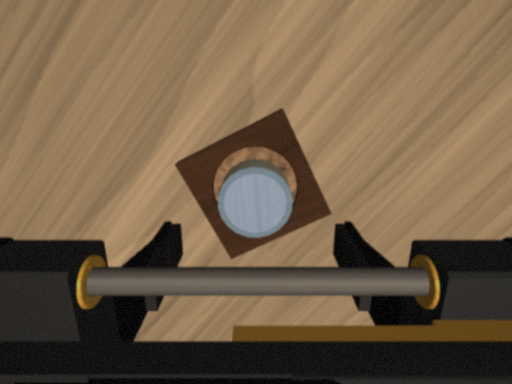

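The big disc sits in its recess, with its top at (255,200) against a prediction of (254,198). Next is the small disc.

Emit:
drive_tool --moves '[{"x": -15,"y": -35,"z": 0,"rx": 0,"ry": 0,"rz": 0.03,"fingers": -1},{"x": -40,"y": -90,"z": 0,"rx": 0,"ry": 0,"rz": 0.1,"fingers": -1},{"x": -63,"y": -147,"z": 0,"rx": 0,"ry": 0,"rz": 0.15,"fingers": -1},{"x": -88,"y": -203,"z": 0,"rx": 0,"ry": 0,"rz": 0.2,"fingers": -1},{"x": -95.5,"y": -220.5,"z": 0,"rx": 0,"ry": 0,"rz": 0.2,"fingers": -1},{"x": -95.5,"y": -220.5,"z": 0,"rx": 0,"ry": 0,"rz": 0.2,"fingers": -1},{"x": -95.5,"y": -220.5,"z": 0,"rx": 0,"ry": 0,"rz": 0.2,"fingers": -1}]'

```text
time_s: 9.3
tool_pos: [0.424, 0.2242, 0.1083]
tool_rot: [180.0, -0.0, 118.4]
force: [-0.3, -0.0, -0.3]
grip_width: 0.0872
grasp_force: 0.0
```

```bash
cat > d.py <<'E'
# d.py name z x y : find steel blob nearest predicted pixel in wrist npz, its rect centre/angle on plane z (mm)
import sys
from h import *
c=load(sys.argv[1]+".npz");z,x,y=[float(v)/1e3 for v in sys.argv[2:5]]
s=3000;h=.07;a=ortho(c,z,x-h,x+h,y-h,y+h,s).astype(int)
m=((a[...,2]-a[...,0])<12)&(a.sum(2)>200);m=cv2.morphologyEx(m.astype(np.uint8),cv2.MORPH_CLOSE,np.ones((int(sys.argv[5]),)*2))
n,l,st,ce=cv2.connectedComponentsWithStats(m)
for i in range(1,n):
    if st[i,4]<3000: continue
    ct=cv2.findContours((l==i).astype(np.uint8),0,2)[0][0]
    (u,v),(w,hh),_=r=cv2.minAreaRect(ct);b=cv2.boxPoints(r);e=max(b[1]-b[0],b[2]-b[1],key=np.linalg.norm)
    print("x,y",round((x+h-v/s)*1e3,1),round((y+h-u/s)*1e3,1),"size",round(w/s*1e3,1),round(hh/s*1e3,1),"yaw",round(np.degrees(np.arctan2(-e[0],-e[1]))%180,1))
E
python3 w.py w5 424 224 30; python3 d.py w5 30 424 224 5; python3 g.py 424 224 17.5 118
```

```text
pred [257.4 197.1]
x,y 423.2 224.0 size 34.6 35.0 yaw 104.0
t 9.35 pos [424.  224.7 108.4] rot [ 1.7997e+02 -8.0000e-02  1.1849e+02] w 87.0 F [-0.   0.2 -0.1]
{'x': np.float64(-0.7), 'y': np.float64(-0.3), 'z': np.float64(90.9), 'rz': np.float64(0.009)}
```

Emit:
drive_tool --moves '[{"x": -0.5,"y": -0.5,"z": 25,"rx": 0,"ry": 0,"rz": 0,"fingers": -1},{"x": -0.5,"y": -0.5,"z": 60,"rx": 0,"ry": 0,"rz": 0,"fingers": -1},{"x": -0.5,"y": -0.5,"z": 80,"rx": 0,"ry": 0,"rz": 0,"fingers": -1},{"x": -0.5,"y": -0.5,"z": 90.5,"rx": 0,"ry": 0,"rz": 0,"fingers": -1},{"x": -0.5,"y": -0.5,"z": 90.5,"rx": 0,"ry": 0,"rz": 0,"fingers": -1},{"x": -0.5,"y": -0.5,"z": 90.5,"rx": 0,"ry": 0,"rz": 0,"fingers": 1},{"x": -0.5,"y": -0.5,"z": 90.5,"rx": 0,"ry": 0,"rz": 0,"fingers": 1},{"x": -0.5,"y": -0.5,"z": 90.5,"rx": 0,"ry": 0,"rz": 0,"fingers": 1},{"x": -0.5,"y": -0.5,"z": 90.5,"rx": 0,"ry": 0,"rz": 0,"fingers": 1},{"x": -0.5,"y": -0.5,"z": 90.5,"rx": 0,"ry": 0,"rz": 0,"fingers": 1},{"x": -0.5,"y": -0.5,"z": 90.5,"rx": 0,"ry": 0,"rz": 0,"fingers": 1},{"x": -0.5,"y": -0.5,"z": 90.5,"rx": 0,"ry": 0,"rz": 0,"fingers": 1}]' --force 40

```text
time_s: 10.85
tool_pos: [0.4237, 0.2228, 0.0178]
tool_rot: [180.0, 0.0, 118.4]
force: [0.3, 0.8, -0.5]
grip_width: 0.0352
grasp_force: 40.0
```

Emit:
drive_tool --moves '[{"x": 0,"y": 0,"z": -8,"rx": 0,"ry": 0,"rz": 0,"fingers": 1},{"x": 0,"y": 0,"z": -30,"rx": 0,"ry": 0,"rz": 0,"fingers": 1},{"x": 0,"y": 0,"z": -65,"rx": 0,"ry": 0,"rz": 0,"fingers": 1},{"x": 0,"y": 0,"z": -90,"rx": 0,"ry": 0,"rz": 0,"fingers": 1},{"x": 0,"y": 0,"z": -95,"rx": 0,"ry": 0,"rz": 0,"fingers": 1},{"x": 0,"y": 0,"z": -95,"rx": 0,"ry": 0,"rz": 0,"fingers": 1}]'

```text
time_s: 11.6
tool_pos: [0.4233, 0.2223, 0.1124]
tool_rot: [-180.0, 0.0, 118.4]
force: [-0.6, 0.3, -2.7]
grip_width: 0.0351
grasp_force: 40.0
```

```bash
python3 g.py 652.6 30.5 110 93
```

```text
t 11.6 pos [423.3 222.3 112.4] rot [-1.7997e+02  4.0000e-02  1.1840e+02] w 35.1 F [-0.6  0.3 -2.7]
{'x': np.float64(-277.8), 'y': np.float64(110.5), 'z': np.float64(2.4), 'rz': np.float64(0.443)}
```

Emit:
drive_tool --moves '[{"x": -14,"y": 5.5,"z": 0,"rx": 0,"ry": 0,"rz": 0.02,"fingers": 1},{"x": -42,"y": 17,"z": 0,"rx": 0,"ry": 0,"rz": 0.08,"fingers": 1},{"x": -90,"y": 36,"z": 0,"rx": 0,"ry": 0,"rz": 0.16,"fingers": 1},{"x": -140,"y": 56,"z": 0,"rx": 0,"ry": 0,"rz": 0.24,"fingers": 1},{"x": -190,"y": 76,"z": 0,"rx": 0,"ry": 0,"rz": 0.32,"fingers": 1},{"x": -235,"y": 93,"z": 0,"rx": 0,"ry": 0,"rz": 0.39,"fingers": 1},{"x": -265,"y": 105,"z": 0,"rx": 0,"ry": 0,"rz": 0.44,"fingers": 1},{"x": -277.5,"y": 110.5,"z": 0,"rx": 0,"ry": 0,"rz": 0.44,"fingers": 1},{"x": -277.5,"y": 110.5,"z": 0,"rx": 0,"ry": 0,"rz": 0.44,"fingers": 1},{"x": -277.5,"y": 110.5,"z": 0,"rx": 0,"ry": 0,"rz": 0.44,"fingers": 1}]'

```text
time_s: 12.85
tool_pos: [0.6516, 0.0332, 0.1124]
tool_rot: [-179.9, -0.0, 93.4]
force: [-0.4, -0.1, -2.1]
grip_width: 0.0347
grasp_force: 40.0
```

```bash
python3 w.py w6 652.6 30.5 6 652.6 30.5 125; python3 g.py 652.6 30.5 24 93
```

```text
pred [258.5 189.3]
pred [258.7 260.3]
t 12.9 pos [651.7  33.1 112.8] rot [-1.7995e+02 -2.0000e-02  9.3370e+01] w 34.6 F [ 0.8  0.1 -1.8]
{'x': np.float64(-2.7), 'y': np.float64(0.7), 'z': np.float64(88.8), 'rz': np.float64(0.007)}
```

View pics/w6.png

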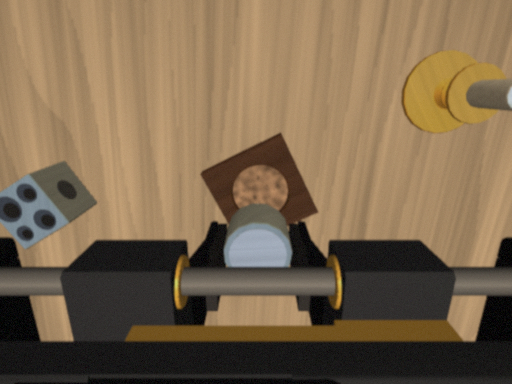

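The recess circle is centred at about (260.5,192) against a prediction of (258.5,189). That puts its centre near (653.5,29). Lowering there.

Emit:
drive_tool --moves '[{"x": -4,"y": 1.5,"z": 12,"rx": 0,"ry": 0,"rz": 0,"fingers": 1},{"x": -4,"y": 1.5,"z": 40,"rx": 0,"ry": 0,"rz": 0,"fingers": 1},{"x": -4,"y": 1.5,"z": 64,"rx": 0,"ry": 0,"rz": 0,"fingers": 1},{"x": -4,"y": 1.5,"z": 79,"rx": 0,"ry": 0,"rz": 0,"fingers": 1},{"x": -4,"y": 1.5,"z": 85,"rx": 0,"ry": 0,"rz": 0,"fingers": 1},{"x": -4,"y": 1.5,"z": 87,"rx": 0,"ry": 0,"rz": 0,"fingers": 1},{"x": -4,"y": 1.5,"z": 88,"rx": 0,"ry": 0,"rz": 0,"fingers": 1},{"x": -4,"y": 1.5,"z": 88.5,"rx": 0,"ry": 0,"rz": 0,"fingers": 1},{"x": -4,"y": 1.5,"z": 89,"rx": 0,"ry": 0,"rz": 0,"fingers": 1},{"x": -4,"y": 1.5,"z": 89,"rx": 0,"ry": 0,"rz": 0,"fingers": 1}]'

```text
time_s: 14.15
tool_pos: [0.6546, 0.0273, 0.024]
tool_rot: [180.0, 0.0, 93.2]
force: [-0.3, 0.3, -2.2]
grip_width: 0.0351
grasp_force: 40.0
```

Emit:
drive_tool --moves '[{"x": 0,"y": 0,"z": 0.4,"rx": 0,"ry": 0,"rz": 0,"fingers": 1},{"x": 0,"y": 0,"z": 0.8,"rx": 0,"ry": 0,"rz": 0,"fingers": 1},{"x": 0,"y": 0,"z": 0.8,"rx": 0,"ry": 0,"rz": 0,"fingers": 1}]'

```text
time_s: 14.52
tool_pos: [0.6546, 0.0274, 0.0239]
tool_rot: [180.0, 0.0, 93.2]
force: [-2.1, -1.1, 4.7]
grip_width: 0.0345
grasp_force: 40.0
```

Emit:
drive_tool --moves '[{"x": 0,"y": 0,"z": 0,"rx": 0,"ry": 0,"rz": 0,"fingers": -1},{"x": 0,"y": 0,"z": 0,"rx": 0,"ry": 0,"rz": 0,"fingers": -1},{"x": 0,"y": 0,"z": 0,"rx": 0,"ry": 0,"rz": 0,"fingers": -1},{"x": 0,"y": 0,"z": 0,"rx": 0,"ry": 0,"rz": 0,"fingers": -1},{"x": 0,"y": 0,"z": 0,"rx": 0,"ry": 0,"rz": 0,"fingers": -1},{"x": 0,"y": 0,"z": -15,"rx": 0,"ry": 0,"rz": 0,"fingers": -1},{"x": 0,"y": 0,"z": -60,"rx": 0,"ry": 0,"rz": 0,"fingers": -1},{"x": 0,"y": 0,"z": -90,"rx": 0,"ry": 0,"rz": 0,"fingers": -1},{"x": 0,"y": 0,"z": -90,"rx": 0,"ry": 0,"rz": 0,"fingers": -1}]'

```text
time_s: 15.65
tool_pos: [0.6568, 0.0281, 0.1173]
tool_rot: [179.6, 0.0, 93.2]
force: [-0.3, 0.2, -0.0]
grip_width: 0.0871
grasp_force: 0.0
```

```bash
python3 w.py w7 653.5 29 36; python3 d.py w7 36 653.5 29 5; python3 g.py 620.5 209.5 115 97.7 620.5 209.5 115 187.7
```

```text
pred [252.6 194.3]
x,y 654.8 28.3 size 34.7 35.3 yaw 90.0
t 15.7 pos [655.5  27.6 115.2] rot [1.7981e+02 3.0000e-02 9.3210e+01] w 87.1 F [-0.8 -0.2 -0.2]
{'x': np.float64(183.6), 'y': np.float64(-24.8), 'z': np.float64(0.2), 'rz': np.float64(-0.078)}
{'x': np.float64(183.6), 'y': np.float64(-24.8), 'z': np.float64(0.2), 'rz': np.float64(-1.649)}
```

The small disc is seated at (654.8,28.3). Now the bar: grasp with tool yaw 7.7°, which keeps the last joint in range for the long tray.

Emit:
drive_tool --moves '[{"x": 15,"y": -2,"z": 0,"rx": 0,"ry": 0,"rz": 0.1,"fingers": -1},{"x": 40,"y": -5,"z": 0,"rx": 0,"ry": 0,"rz": 0.26,"fingers": -1},{"x": 75,"y": -10,"z": 0,"rx": 0,"ry": 0,"rz": 0.44,"fingers": -1},{"x": 110,"y": -15,"z": 0,"rx": 0,"ry": 0,"rz": 0.62,"fingers": -1},{"x": 145,"y": -20,"z": 0,"rx": 0,"ry": 0,"rz": 0.8,"fingers": -1},{"x": 170,"y": -23,"z": 0,"rx": 0,"ry": 0,"rz": 0.98,"fingers": -1},{"x": 183.5,"y": -25,"z": 0,"rx": 0,"ry": 0,"rz": 1.16,"fingers": -1},{"x": 183.5,"y": -25,"z": 0,"rx": 0,"ry": 0,"rz": 1.34,"fingers": -1},{"x": 183.5,"y": -25,"z": 0,"rx": 0,"ry": 0,"rz": 1.49,"fingers": -1},{"x": 183.5,"y": -25,"z": 0,"rx": 0,"ry": 0,"rz": 1.49,"fingers": -1},{"x": 183.5,"y": -25,"z": 0,"rx": 0,"ry": 0,"rz": 1.49,"fingers": -1}]'

```text
time_s: 17.08
tool_pos: [0.6189, 0.209, 0.1124]
tool_rot: [180.0, 0.1, 8.0]
force: [0.5, -0.3, -0.3]
grip_width: 0.0866
grasp_force: 0.0
```

```bash
python3 w.py w8 620.5 209.5 30; python3 d.py w8 30 620.5 209.5 51; python3 g.py 620.5 209.5 17.5 7.7; python3 -c "
from cell import sensors;print(sensors.get_obs()['qpos'].round(1))"
```

```text
pred [256.8 194. ]
x,y 621.4 209.0 size 91.2 33.8 yaw 7.4
t 17.12 pos [619.  209.  112.5] rot [1.7999e+02 5.0000e-02 7.9500e+00] w 86.8 F [ 0.3 -0.3 -0.3]
{'x': np.float64(1.5), 'y': np.float64(-0.3), 'z': np.float64(95.0), 'rz': np.float64(0.004)}
[   4.5   26.9  -33.3   89.6   15.5   68.2 -113.8]
```

View pics/w8.png

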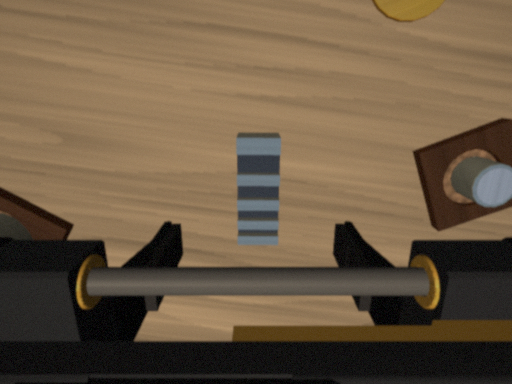

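The bar is centred near (258,188) and measures (621.4,209) at 7.4°. The small disc shows at (490,185), seated. Grasping the bar.

Emit:
drive_tool --moves '[{"x": 2,"y": 0,"z": 25,"rx": 0,"ry": 0,"rz": 0.008,"fingers": -1},{"x": 2,"y": 0,"z": 60,"rx": 0,"ry": 0,"rz": 0.008,"fingers": -1},{"x": 2,"y": 0,"z": 84,"rx": 0,"ry": 0,"rz": 0.008,"fingers": -1},{"x": 2,"y": 0,"z": 94.5,"rx": 0,"ry": 0,"rz": 0.008,"fingers": -1},{"x": 2,"y": 0,"z": 94.5,"rx": 0,"ry": 0,"rz": 0.008,"fingers": -1},{"x": 2,"y": 0,"z": 94.5,"rx": 0,"ry": 0,"rz": 0.008,"fingers": 1},{"x": 2,"y": 0,"z": 94.5,"rx": 0,"ry": 0,"rz": 0.008,"fingers": 1},{"x": 2,"y": 0,"z": 94.5,"rx": 0,"ry": 0,"rz": 0.008,"fingers": 1},{"x": 2,"y": 0,"z": 94.5,"rx": 0,"ry": 0,"rz": 0.008,"fingers": 1},{"x": 2,"y": 0,"z": 94.5,"rx": 0,"ry": 0,"rz": 0.008,"fingers": 1},{"x": 2,"y": 0,"z": 94.5,"rx": 0,"ry": 0,"rz": 0.008,"fingers": 1},{"x": 2,"y": 0,"z": 94.5,"rx": 0,"ry": 0,"rz": 0.008,"fingers": 1}]' --force 55

```text
time_s: 18.62
tool_pos: [0.6213, 0.2093, 0.0185]
tool_rot: [180.0, 0.0, 7.4]
force: [-0.7, -0.0, -0.4]
grip_width: 0.0339
grasp_force: 55.0
```

Emit:
drive_tool --moves '[{"x": 0,"y": 0,"z": -6,"rx": 0,"ry": 0,"rz": 0,"fingers": 1},{"x": 0,"y": 0,"z": -25,"rx": 0,"ry": 0,"rz": 0,"fingers": 1},{"x": 0,"y": 0,"z": -60,"rx": 0,"ry": 0,"rz": 0,"fingers": 1},{"x": 0,"y": 0,"z": -88,"rx": 0,"ry": 0,"rz": 0,"fingers": 1},{"x": 0,"y": 0,"z": -95,"rx": 0,"ry": 0,"rz": 0,"fingers": 1},{"x": 0,"y": 0,"z": -95,"rx": 0,"ry": 0,"rz": 0,"fingers": 1}]'

```text
time_s: 19.38
tool_pos: [0.6212, 0.2094, 0.1137]
tool_rot: [180.0, -0.0, 7.4]
force: [0.1, -0.3, -5.5]
grip_width: 0.0333
grasp_force: 55.0
```

```bash
python3 g.py 618 -235 110 56.5; python3 w.py w9; python3 -c "
from h import *
c=load('w9.npz');print(c['image'].shape)"
```

```text
t 19.38 pos [621.2 209.4 113.7] rot [ 1.7999e+02 -1.0000e-02  7.3800e+00] w 33.3 F [ 0.1 -0.3 -5.5]
{'x': np.float64(-60.2), 'y': np.float64(440.3), 'z': np.float64(3.7), 'rz': np.float64(-0.857)}
(384, 512, 3)
```

View pics/w9.png

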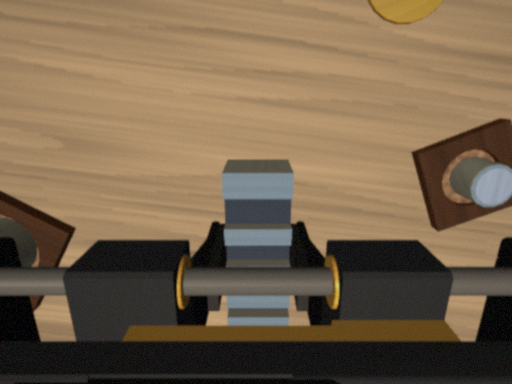

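The bar is held level (x 223–293). Carrying it to the long tray.

Emit:
drive_tool --moves '[{"x": -2,"y": 15,"z": 0,"rx": 0,"ry": 0,"rz": -0.02,"fingers": 1},{"x": -6,"y": 45,"z": 0,"rx": 0,"ry": 0,"rz": -0.08,"fingers": 1},{"x": -13,"y": 92,"z": 0,"rx": 0,"ry": 0,"rz": -0.17,"fingers": 1},{"x": -19,"y": 142,"z": 0,"rx": 0,"ry": 0,"rz": -0.27,"fingers": 1},{"x": -26,"y": 192,"z": 0,"rx": 0,"ry": 0,"rz": -0.37,"fingers": 1},{"x": -33,"y": 242,"z": 0,"rx": 0,"ry": 0,"rz": -0.47,"fingers": 1},{"x": -40,"y": 292,"z": 0,"rx": 0,"ry": 0,"rz": -0.57,"fingers": 1},{"x": -47,"y": 342,"z": 0,"rx": 0,"ry": 0,"rz": -0.67,"fingers": 1},{"x": -53,"y": 390,"z": 0,"rx": 0,"ry": 0,"rz": -0.77,"fingers": 1},{"x": -58,"y": 425,"z": 0,"rx": 0,"ry": 0,"rz": -0.84,"fingers": 1},{"x": -60,"y": 440,"z": 0,"rx": 0,"ry": 0,"rz": -0.857,"fingers": 1},{"x": -60,"y": 440,"z": 0,"rx": 0,"ry": 0,"rz": -0.857,"fingers": 1},{"x": -60,"y": 440,"z": 0,"rx": 0,"ry": 0,"rz": -0.857,"fingers": 1}]'

```text
time_s: 21.05
tool_pos: [0.618, -0.2325, 0.1125]
tool_rot: [-179.9, -0.1, 56.6]
force: [1.1, 0.2, -5.3]
grip_width: 0.0333
grasp_force: 55.0
```

```bash
python3 w.py w10 618 -235 6; python3 g.py 618 -235 24.5 56.5
```

```text
pred [259.  188.9]
t 21.1 pos [ 618.3 -232.2  112.9] rot [-1.7991e+02 -5.0000e-02  5.6610e+01] w 33.3 F [ 0.5  0.  -4.8]
{'x': np.float64(-2.5), 'y': np.float64(1.3), 'z': np.float64(88.4), 'rz': np.float64(0.002)}
```

View pics/w10.png

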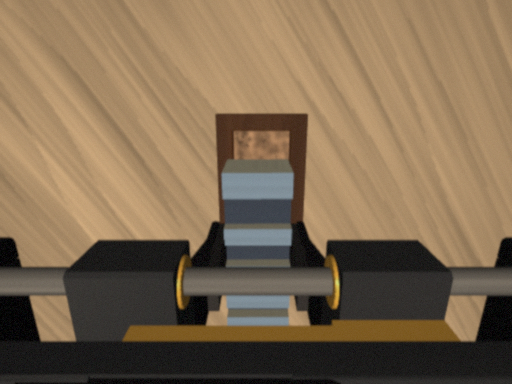

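The tray yaw matches: its far edge runs level at row 113, columns 217–307. Locating the tray centre from that edge.

Run:
```python
from h import *
c=load("w10.npz");a=np.radians(56.6);ex=np.array([np.cos(a),np.sin(a)])
A=onplane(c,217,113.5,.012);B=onplane(c,307,113.5,.012);print(np.linalg.norm(B-A)*1e3,((A+B)[:2]/2-.065*ex)*1e3)
A=onplane(c,233,130,.012);B=onplane(c,291,130,.012);print(np.linalg.norm(B-A)*1e3,((A+B)[:2]/2-.052*ex)*1e3)
```

```text
71.74208253277688 [ 620.09234479 -236.34902343]
46.95158063889737 [ 620.0928635  -236.40782484]
```

Emit:
drive_tool --moves '[{"x": -2.5,"y": 2.8,"z": 12,"rx": 0,"ry": 0,"rz": 0,"fingers": 1},{"x": -2.5,"y": 2.8,"z": 40,"rx": 0,"ry": 0,"rz": 0,"fingers": 1},{"x": -2.5,"y": 2.8,"z": 64,"rx": 0,"ry": 0,"rz": 0,"fingers": 1},{"x": -2.5,"y": 2.8,"z": 79,"rx": 0,"ry": 0,"rz": 0,"fingers": 1},{"x": -2.5,"y": 2.8,"z": 85,"rx": 0,"ry": 0,"rz": 0,"fingers": 1},{"x": -2.5,"y": 2.8,"z": 87,"rx": 0,"ry": 0,"rz": 0,"fingers": 1},{"x": -2.5,"y": 2.8,"z": 88,"rx": 0,"ry": 0,"rz": 0,"fingers": 1},{"x": -2.5,"y": 2.8,"z": 88.6,"rx": 0,"ry": 0,"rz": 0,"fingers": 1},{"x": -2.5,"y": 2.8,"z": 88.6,"rx": 0,"ry": 0,"rz": 0,"fingers": 1}]'

```text
time_s: 22.22
tool_pos: [0.6195, -0.2384, 0.0254]
tool_rot: [180.0, 0.0, 56.5]
force: [0.1, -0.6, -5.3]
grip_width: 0.0335
grasp_force: 55.0
```

Emit:
drive_tool --moves '[{"x": 1.5,"y": -1,"z": 0,"rx": 0,"ry": 0,"rz": 0,"fingers": 1},{"x": 1.5,"y": -1,"z": 0.6,"rx": 0,"ry": 0,"rz": 0,"fingers": 1},{"x": 1.5,"y": -1,"z": 1.2,"rx": 0,"ry": 0,"rz": 0,"fingers": 1},{"x": 1.5,"y": -1,"z": 1.2,"rx": 0,"ry": 0,"rz": 0,"fingers": 1}]'

```text
time_s: 22.72
tool_pos: [0.6194, -0.2361, 0.0245]
tool_rot: [180.0, -0.0, 56.5]
force: [-3.3, 1.4, 1.1]
grip_width: 0.0336
grasp_force: 55.0
```

Emit:
drive_tool --moves '[{"x": 1.5,"y": -1,"z": 0,"rx": 0,"ry": 0,"rz": 0,"fingers": -1},{"x": 0,"y": 0,"z": 0,"rx": 0,"ry": 0,"rz": 0,"fingers": -1},{"x": 0,"y": 0,"z": 0,"rx": 0,"ry": 0,"rz": 0,"fingers": -1},{"x": 0,"y": 0,"z": 0,"rx": 0,"ry": 0,"rz": 0,"fingers": -1},{"x": 0,"y": 0,"z": 0,"rx": 0,"ry": 0,"rz": 0,"fingers": -1},{"x": 0,"y": 0,"z": -15,"rx": 0,"ry": 0,"rz": 0,"fingers": -1},{"x": 0,"y": 0,"z": -60,"rx": 0,"ry": 0,"rz": 0,"fingers": -1},{"x": 0,"y": 0,"z": -95,"rx": 0,"ry": 0,"rz": 0,"fingers": -1},{"x": 0,"y": 0,"z": -95,"rx": 0,"ry": 0,"rz": 0,"fingers": -1}]'

```text
time_s: 23.85
tool_pos: [0.622, -0.2369, 0.1238]
tool_rot: [179.6, -0.1, 56.5]
force: [-0.4, -0.4, 0.1]
grip_width: 0.0869
grasp_force: 0.0
```

```bash
python3 w.py w11 619.4 -236 36; python3 d.py w11 36 619.4 -236 51; python3 g.py 476.5 15 125 34 476.5 15 125 124
```

```text
pred [253.  194.4]
x,y 619.3 -237.0 size 91.7 34.9 yaw 56.3
t 23.9 pos [ 620.6 -236.6  121.4] rot [ 1.7976e+02 -3.0000e-02  5.6490e+01] w 87.2 F [-0.4 -0.4 -0.5]
{'x': np.float64(130.3), 'y': np.float64(-259.0), 'z': np.float64(-3.6), 'rz': np.float64(0.393)}
{'x': np.float64(130.3), 'y': np.float64(-259.0), 'z': np.float64(-3.6), 'rz': np.float64(-1.178)}
```

The bar is seated at (619.3,-237) at 56.3°. Now the cube.

Emit:
drive_tool --moves '[{"x": 10,"y": -20,"z": -3,"rx": 0,"ry": 0,"rz": 0.05,"fingers": -1},{"x": 35,"y": -70,"z": -4,"rx": 0,"ry": 0,"rz": 0.15,"fingers": -1},{"x": 62,"y": -124,"z": -4,"rx": 0,"ry": 0,"rz": 0.25,"fingers": -1},{"x": 89,"y": -178,"z": -4,"rx": 0,"ry": 0,"rz": 0.35,"fingers": -1},{"x": 115,"y": -230,"z": -4,"rx": 0,"ry": 0,"rz": 0.393,"fingers": -1},{"x": 130,"y": -259,"z": -4,"rx": 0,"ry": 0,"rz": 0.393,"fingers": -1},{"x": 130,"y": -259,"z": -4,"rx": 0,"ry": 0,"rz": 0.393,"fingers": -1},{"x": 130,"y": -259,"z": -4,"rx": 0,"ry": 0,"rz": 0.393,"fingers": -1}]'

```text
time_s: 24.9
tool_pos: [0.4751, 0.014, 0.1224]
tool_rot: [180.0, 0.0, 33.9]
force: [0.7, -0.2, 0.5]
grip_width: 0.0872
grasp_force: 0.0
```

```bash
python3 w.py w12 476.5 15 46; python3 d.py w12 46 476.5 15 41; python3 g.py 476.5 15 22 34
```

```text
pred [256.9 196.2]
x,y 477.8 15.4 size 48.6 45.0 yaw 33.7
t 24.95 pos [475.3  13.7 122.4] rot [-1.7999e+02  3.0000e-02  3.3860e+01] w 87.2 F [-0.5 -0.6 -0.1]
{'x': np.float64(1.7), 'y': np.float64(-0.4), 'z': np.float64(100.4), 'rz': np.float64(-0.002)}
```

View pics/w12.png

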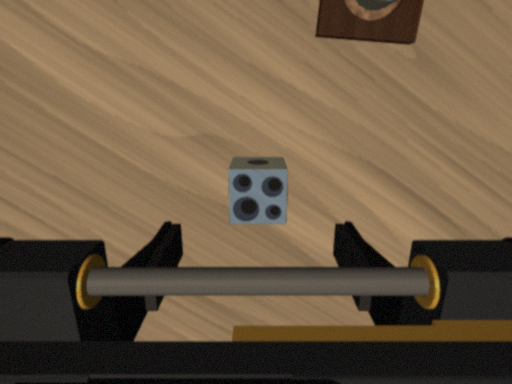

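The cube is square to the gripper, with its top face at columns 229–287, rows 168–223. Grasping it.

Emit:
drive_tool --moves '[{"x": 2,"y": -0.5,"z": 25,"rx": 0,"ry": 0,"rz": 0,"fingers": -1},{"x": 2,"y": -0.5,"z": 60,"rx": 0,"ry": 0,"rz": 0,"fingers": -1},{"x": 2,"y": -0.5,"z": 88,"rx": 0,"ry": 0,"rz": 0,"fingers": -1},{"x": 2,"y": -0.5,"z": 100.5,"rx": 0,"ry": 0,"rz": 0,"fingers": -1},{"x": 2,"y": -0.5,"z": 100.5,"rx": 0,"ry": 0,"rz": 0,"fingers": -1},{"x": 2,"y": -0.5,"z": 100.5,"rx": 0,"ry": 0,"rz": 0,"fingers": 1},{"x": 2,"y": -0.5,"z": 100.5,"rx": 0,"ry": 0,"rz": 0,"fingers": 1},{"x": 2,"y": -0.5,"z": 100.5,"rx": 0,"ry": 0,"rz": 0,"fingers": 1},{"x": 2,"y": -0.5,"z": 100.5,"rx": 0,"ry": 0,"rz": 0,"fingers": 1},{"x": 2,"y": -0.5,"z": 100.5,"rx": 0,"ry": 0,"rz": 0,"fingers": 1},{"x": 2,"y": -0.5,"z": 100.5,"rx": 0,"ry": 0,"rz": 0,"fingers": 1}]' --force 55

```text
time_s: 26.32
tool_pos: [0.4769, 0.0161, 0.0224]
tool_rot: [179.9, -0.0, 34.0]
force: [1.3, -1.7, 0.4]
grip_width: 0.0457
grasp_force: 55.0
```

Emit:
drive_tool --moves '[{"x": 0,"y": 0,"z": -6,"rx": 0,"ry": 0,"rz": 0,"fingers": 1},{"x": 0,"y": 0,"z": -25,"rx": 0,"ry": 0,"rz": 0,"fingers": 1},{"x": 0,"y": 0,"z": -60,"rx": 0,"ry": 0,"rz": 0,"fingers": 1},{"x": 0,"y": 0,"z": -88,"rx": 0,"ry": 0,"rz": 0,"fingers": 1},{"x": 0,"y": 0,"z": -95,"rx": 0,"ry": 0,"rz": 0,"fingers": 1},{"x": 0,"y": 0,"z": -95,"rx": 0,"ry": 0,"rz": 0,"fingers": 1}]'

```text
time_s: 27.08
tool_pos: [0.4757, 0.0165, 0.1165]
tool_rot: [-180.0, 0.1, 34.0]
force: [0.1, 0.1, -7.1]
grip_width: 0.0455
grasp_force: 55.0
```

```bash
python3 g.py 498.3 -437 115 59.5
```

```text
t 27.07 pos [475.7  16.5 116.5] rot [-1.7997e+02  6.0000e-02  3.3960e+01] w 45.5 F [ 0.1  0.1 -7.1]
{'x': np.float64(-234.6), 'y': np.float64(388.7), 'z': np.float64(1.5), 'rz': np.float64(-0.446)}
```

Emit:
drive_tool --moves '[{"x": -8,"y": 13,"z": 0,"rx": 0,"ry": 0,"rz": -0.02,"fingers": 1},{"x": -24,"y": 40,"z": 0,"rx": 0,"ry": 0,"rz": -0.05,"fingers": 1},{"x": -49,"y": 81,"z": 0,"rx": 0,"ry": 0,"rz": -0.1,"fingers": 1},{"x": -76,"y": 126,"z": 0,"rx": 0,"ry": 0,"rz": -0.15,"fingers": 1},{"x": -103,"y": 171,"z": 0,"rx": 0,"ry": 0,"rz": -0.2,"fingers": 1},{"x": -130,"y": 216,"z": 0,"rx": 0,"ry": 0,"rz": -0.25,"fingers": 1},{"x": -157,"y": 261,"z": 0,"rx": 0,"ry": 0,"rz": -0.3,"fingers": 1},{"x": -184,"y": 305,"z": 0,"rx": 0,"ry": 0,"rz": -0.35,"fingers": 1},{"x": -210,"y": 348,"z": 0,"rx": 0,"ry": 0,"rz": -0.4,"fingers": 1},{"x": -227,"y": 376,"z": 0,"rx": 0,"ry": 0,"rz": -0.44,"fingers": 1},{"x": -234.5,"y": 388.5,"z": 0,"rx": 0,"ry": 0,"rz": -0.445,"fingers": 1},{"x": -234.5,"y": 388.5,"z": 0,"rx": 0,"ry": 0,"rz": -0.445,"fingers": 1},{"x": -234.5,"y": 388.5,"z": 0,"rx": 0,"ry": 0,"rz": -0.445,"fingers": 1},{"x": -234.5,"y": 388.5,"z": 0,"rx": 0,"ry": 0,"rz": -0.445,"fingers": 1}]'

```text
time_s: 28.82
tool_pos: [0.4998, -0.4347, 0.1174]
tool_rot: [-180.0, -0.0, 59.6]
force: [0.4, 0.2, -4.9]
grip_width: 0.0459
grasp_force: 55.0
```

```bash
python3 w.py w13 498.3 -437 6; python3 g.py 498.3 -437 28.4 59.5
```

```text
pred [257.1 187.9]
t 28.88 pos [ 499.7 -435.1  117.5] rot [ 1.800e+02 -1.000e-02  5.958e+01] w 45.5 F [ 0.8 -0.2 -6.6]
{'x': np.float64(-2.3), 'y': np.float64(-0.2), 'z': np.float64(89.1), 'rz': np.float64(0.001)}
```

View pics/w13.png

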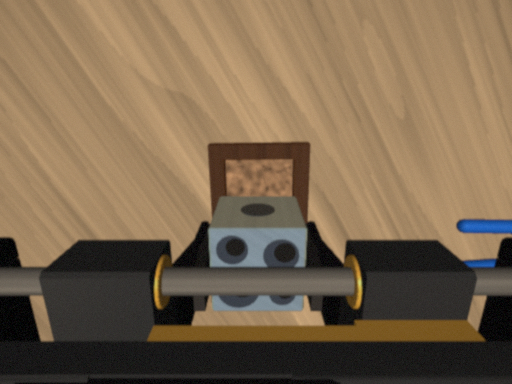

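The tray is aligned with the cube: its far edge is at row 143, columns 209–309, and the recess edge is at row 159, columns 225.5–293.

```bash
python3 - <<'E'
from h import *
c=load("w13.npz");a=np.radians(59.8);ex=np.array([np.cos(a),np.sin(a)])
for u,v,r,s in((209,309,143,.043),(225.5,293,158.5,.030)):
    A=onplane(c,u,r,.012);B=onplane(c,v,r,.012);print(np.linalg.norm(B-A)*1e3,((A+B)[:2]/2-s*ex)*1e3)
E
python3 g.py 499.5 -438 28.4 59.5
```

```text
83.52712855540555 [ 499.01286213 -439.43277508]
57.22649512896995 [ 499.05632544 -439.68898127]
t 28.88 pos [ 499.7 -435.1  117.5] rot [ 1.800e+02 -1.000e-02  5.958e+01] w 45.5 F [ 0.8 -0.2 -6.6]
{'x': np.float64(-2.5), 'y': np.float64(1.3), 'z': np.float64(89.1), 'rz': np.float64(0.001)}
```

Emit:
drive_tool --moves '[{"x": -3,"y": 1,"z": 12,"rx": 0,"ry": 0,"rz": 0,"fingers": 1},{"x": -3,"y": 1,"z": 40,"rx": 0,"ry": 0,"rz": 0,"fingers": 1},{"x": -3,"y": 1,"z": 64,"rx": 0,"ry": 0,"rz": 0,"fingers": 1},{"x": -3,"y": 1,"z": 79,"rx": 0,"ry": 0,"rz": 0,"fingers": 1},{"x": -3,"y": 1,"z": 85,"rx": 0,"ry": 0,"rz": 0,"fingers": 1},{"x": -3,"y": 1,"z": 87,"rx": 0,"ry": 0,"rz": 0,"fingers": 1},{"x": -3,"y": 1,"z": 88,"rx": 0,"ry": 0,"rz": 0,"fingers": 1},{"x": -3,"y": 1,"z": 88.6,"rx": 0,"ry": 0,"rz": 0,"fingers": 1},{"x": -3,"y": 1,"z": 88.6,"rx": 0,"ry": 0,"rz": 0,"fingers": 1}]'

```text
time_s: 30.0
tool_pos: [0.4986, -0.44, 0.0292]
tool_rot: [180.0, 0.0, 59.5]
force: [-0.3, 0.6, -6.3]
grip_width: 0.0458
grasp_force: 55.0
```

Emit:
drive_tool --moves '[{"x": 1,"y": 0,"z": 0.5,"rx": 0,"ry": 0,"rz": 0,"fingers": 1},{"x": 1,"y": 0,"z": 1,"rx": 0,"ry": 0,"rz": 0,"fingers": 1},{"x": 1,"y": 0,"z": 1.3,"rx": 0,"ry": 0,"rz": 0,"fingers": 1},{"x": 1,"y": 0,"z": 1.3,"rx": 0,"ry": 0,"rz": 0,"fingers": 1}]'

```text
time_s: 30.5
tool_pos: [0.499, -0.4393, 0.0285]
tool_rot: [180.0, 0.0, 59.5]
force: [-2.8, 0.8, 4.3]
grip_width: 0.0459
grasp_force: 55.0
```

Seated. Releasing and rising clear.

Emit:
drive_tool --moves '[{"x": 0,"y": 0,"z": 0,"rx": 0,"ry": 0,"rz": 0,"fingers": -1},{"x": 0,"y": 0,"z": 0,"rx": 0,"ry": 0,"rz": 0,"fingers": -1},{"x": 0,"y": 0,"z": 0,"rx": 0,"ry": 0,"rz": 0,"fingers": -1},{"x": 0,"y": 0,"z": 0,"rx": 0,"ry": 0,"rz": 0,"fingers": -1},{"x": 0,"y": 0,"z": 0,"rx": 0,"ry": 0,"rz": 0,"fingers": -1},{"x": 0,"y": 0,"z": -15,"rx": 0,"ry": 0,"rz": 0,"fingers": -1},{"x": 0,"y": 0,"z": -60,"rx": 0,"ry": 0,"rz": 0,"fingers": -1},{"x": 0,"y": 0,"z": -100,"rx": 0,"ry": 0,"rz": 0,"fingers": -1},{"x": 0,"y": 0,"z": -120,"rx": 0,"ry": 0,"rz": 0,"fingers": -1},{"x": 0,"y": 0,"z": -120,"rx": 0,"ry": 0,"rz": 0,"fingers": -1},{"x": 0,"y": 0,"z": -120,"rx": 0,"ry": 0,"rz": 0,"fingers": -1}]'

```text
time_s: 31.88
tool_pos: [0.498, -0.4384, 0.1456]
tool_rot: [-179.8, -0.0, 59.5]
force: [-0.2, -0.0, -0.2]
grip_width: 0.0869
grasp_force: 0.0
```

```bash
python3 w.py w14 499 -439.5 52; python3 d.py w14 52 499 -439.5 41
python3 - <<'E'
from cell import vision
import cv2
c=vision.read_camera("side");cv2.imwrite("pics/side1.png",cv2.resize(c["image"][:,:,::-1],(800,600),interpolation=cv2.INTER_CUBIC))
E
```

```text
pred [259.2 191.7]
x,y 500.1 -437.7 size 53.2 45.9 yaw 59.7
```

View pics/side1.png

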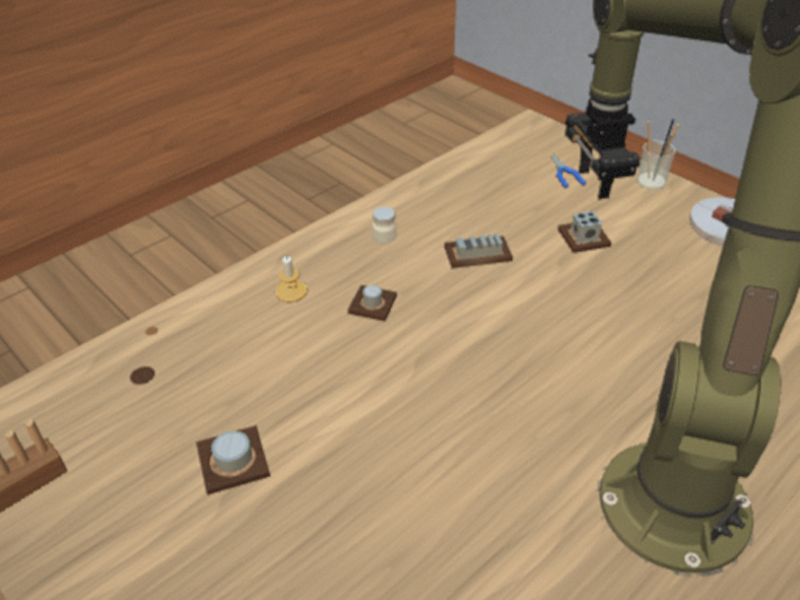

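The four blocks sit flat in their trays: big disc (232,453), small disc (373,297), bar (479,248), cube (586,228). The candlestick (291,280) and jar (384,225) have not moved, and the gripper is clear and open.

```bash
python3 -c "
from cell import workorder; print(workorder.sign_off())"
```

```text
the job is handed in; nothing more can be done
None
```

I put all four blocks in their matching trays, seated flat and released, with the candlestick and jar undisturbed, and handed the job in at about 32 s of the 112 s; the sign-off returned no verdict.

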